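Draw a gauge carrier out of its deep bore with a pull hook

TASK

Use the pull hook to draw the gauge carrier with the wire loop all the way out of its deep bore in the gauge store; do not take hold of it with the fingers, or touch it with them, while any of it is still in the bore. Then lay the hook down flat on the bench top and stand the carrier upright inside the red tray. Leave the carrier with the round knob in its bore and do not disturb the stamp, the tape roll or the yellow notes.

Things in the scene. Friction and masses are not known exactly. Their poses are not given: they have to be found in the camera images.
- gauge_store: Fixed gauge store: grey block on an aluminium base plate. Origin on the bench, in the plane of the two bore mouths, midway between them; x points level INTO the bores, z up. Plate 12 mm thick, 148 wide (y), from x=-120 (open ledge before the mouths) to 160; block x=0 to 160, top at z=82. Square bores at y=+35 and -35. A 20 mm wide slot in the top over each bore (x=13 to 101) lets one see in.
- loop_carrier: Loose gauge carrier, about 0.2 kg: black block 60 (x) by 50 (y) by 48 (z) mm in either of the bores, free to slide, few mm side play. Origin: centre of underside. On its -x end, facing the mouth, a rigid wire loop upright in its x-z plane (y=0): wire 4 mm thick, opening x=-30 (the block's face) to -58, z=14 to 40. The loop's end lies 40 to 55 mm inside the mouth at first.
- loop_centre (a point): Middle of the opening of the wire loop on the loop carrier (carrier frame x=-44, y=0, z=27 mm); axes as the carrier's.
- bore_left (a point): Mouth of the bore at +y of the gauge store, on its axis (store frame x=0, y=35, z=43 mm). Each bore is 60 wide, 150 deep, floor at z=12 (level with the ledge, no step), ceiling at z=74; wall between the bores 10 thick, outer walls 9.
- bore_right (a point): Mouth of the bore at -y of the gauge store, the same size (store frame x=0, y=-35, z=43 mm).
- knob_carrier: The other gauge carrier, in the other bore: same block, but with a solid round steel knob 24 mm across instead of a loop. Stays where it is. Origin: centre of its underside.
- pull_hook: Loose pull hook, 0.09 kg, flat on the bench, z up. Origin: front end of the handle, at its underside. Black handle 100 (x) by 20 (y) by 24 (z) mm, x=-100 to 0; steel shaft 5 mm thick along y=0, z=12, with a 12 mm thick collar up to x=10; at x=115 it bends square to +y, the 5 mm thick tip ending at y=16.5. Centre of mass in the handle, 10 to 45 mm behind the origin.
- hook_tip (a point): Centre of the end of the hook's bent tip (hook frame x=114, y=14, z=12 mm; the metal ends 2.5 mm beyond in y); axes as the hook's.
- tray: Loose red tray, 165 (x) by 289 (y) by 58 mm high, walls about 6 mm (inside 148 by 272), floor 3 mm thick. Origin: centre of its underside.
- stamp: Bystander: wooden hand stamp standing on the bench, 28x44x80 mm. Origin: centre of underside.
- tape_roll: Bystander: roll of brown tape lying flat, 92 mm across, 48 high. Origin: centre of underside.
- notes: Bystander: small yellow block of notes, 72x76x10 mm. Origin: centre of underside.

How it is judged:
On the way, in this order (a step that is already met when the one before it is completed fails the run):
1. the hook pulls on the loop carrier and has begun to draw it along the bore (contact force between pull_hook and loop_carrier above 0.1 N and x of hook_tip in the frame of gauge_store above 0 m and distance of loop_carrier from where it was at the start of the episode above 0.012 m and x of loop_carrier in the frame of gauge_store above 0.04 m).
2. the loop carrier's block is wholly out of the bore, drawn by the hook, not yet touched by the fingers (x of loop_carrier in the frame of gauge_store below -0.032 m and distance between hook_tip and loop_centre below 0.04 m and contact force between the fingers and loop_carrier below 0.1 N).
At the end, for the whole second after the job is handed in: The loop carrier stands upright (within 7 degrees) on the floor of the red tray, at rest; the hook lies flat on the bench top (level within 7 degrees), at rest, off the tray and the gauge store; the knob carrier is still in its bore (x of loop_carrier in the frame of tray between -0.06 and 0.06 m and y of loop_carrier in the frame of tray between -0.12 and 0.12 m and z of loop_carrier in the frame of tray between -0.002 and 0.012 m and angle between loop_carrier's own z axis and vertical below 0.12 rad and linear speed of each of loop_carrier, pull_hook below 0.02 m/s and angle between tray's own z axis and vertical below 0.05 rad and height (world z) of pull_hook below 0.03 m and angle between pull_hook's own x axis and vertical between 1.45 and 1.69 rad and contact force between pull_hook and gauge_store below 0.1 N and contact force between pull_hook and tray below 0.1 N and x of knob_carrier in the frame of gauge_store above 0.08 m); the robot touches nothing.
It fails at once if the fingers touch the loop carrier while any of its block is still in the bore (contact force between the fingers and loop_carrier above 0.5 N and x of loop_carrier in the frame of gauge_store above -0.028 m).
It fails at once if the knob carrier is shifted by more than 15 mm (distance of knob_carrier from where it was at the start of the episode above 0.015 m).
It fails at once if the stamp is shifted by more than 20 mm (distance of stamp from where it was at the start of the episode above 0.02 m).
It fails at once if the tape roll is shifted by more than 20 mm (distance of tape_roll from where it was at the start of the episode above 0.02 m).
It fails at once if the yellow note block is shifted by more than 20 mm (distance of notes from where it was at the start of the episode above 0.02 m).
It also fails if it takes over 64 s, if anything falls off the work surface, if the arm or the gripper's body presses on something with over 40 N, if the wrist force passes 120 N, or if a joint passes its speed limit or range.

ROBOT

A 6-joint arm with a two-finger parallel gripper is mounted at the origin on a cart in front of the work surface, level with it; the furniture and walls round the work are solid. World frame = base frame: x ahead of the robot, y to its left, z up, the work surface at z = 0. Lengths are in m, angles in rad, forces in N, time in s.
With the tool pointing down it reaches from about 0.225 to 0.725 m from the base axis. Payload 3.1 kg.
Tool frame: the origin (TCP) lies at the very end of the fingers, on their centre line; the grasp point (between the pads) lies behind it (robot.grip_depth is the z of the grasp point in the tool frame, in m); z points along the fingers, y is the line along which they close (so a half turn about z gives the same grasp; the last joint's range is limited). The gripper opens to 85 mm and grips with 20 to 120 N. Pads are 22 mm wide; open, the fingers measure 114 mm over their backs; the gripper's body (76 mm by 85 mm) begins 54 mm behind the grasp point. The pads swing forward as they close: fully open they stand 13 mm farther back than shut.
Start: joints at [-1.435, 0.048, 0.099, 1.622, 0, 1.443], TCP at [0.137, -0.507, 0.231] pointing down, gripper open.
Joint ranges: [-2.91, 2.91], [-0.99, 1.94], [-1.21, 1.42], [-2.12, 2.29], [-1.49, 1.47], [-3.14, 3.14]. Speed limits (rad/s): [2.79, 2.79, 3.14, 3.14, 3.14, 3.14].

INTERFACE

Orientations are given as a unit quaternion [x, y, z, w].
In Python, from rig import robot, camera gives the robot as it stands.
- The arm moves only by the tool move_arm, never from a script. Its arguments are lists of equal length, an entry for each row: "offset": the shift along the tool's x, y, z in m, a list of three; "rot": the turn, a rotation vector about the tool's x, y, z in rad, a list of three; "claw": the closure in counts, from 0 (fully open) to 255 (shut). In form: {"offset": [[tx, ty, tz], ...], "rot": [[wx, wy, wz], ...], "claw": [claw, ...]}. A call has 1 to 5 rows; each row is the pose to reach, as a shift and turn from the pose commanded when the call began, along the tool's axes at that moment; what a row does not reach only later rows make up. A row lasts 1/8 s, in which the tool goes at most 62.5 mm and 10.7 degrees, less where a joint would pass 70% of its speed; a pose out of reach is approached as far as the arm can. A call with a gripper value outside its range is refused whole. The fingers move at their own pace and stop on an object; the grip force is fixed at half the most. Time passes only in rows, so rows that repeat a pose let the fingers close. It gives the time, the measured TCP pose, the force, the opening and the grip force at its end, in the units of the state.
- robot.read_state(): the state, without advancing time (a new reading comes with each control period).
- camera(name): name is "scene" or "top"; returns a dict with "pixels" (384x512x3 uint8, blue, green, red), "depth" (384x512 float32, m along the optical axis (not along the pixel's ray), 0 where there is no reading), "vfov" (degrees; the focal length in pixels is half the picture's height over the tangent of half this angle, whatever the lens; pixels are square), "cx", "cy" (the principal point, pixels), "eye" and "rotation" of the camera in the world. Camera axes: x right, y down, z forward; pixel columns grow to the right and rows downward; lengths in m; the calibration is good to about 2 mm. A picture is of the moment at which its call begins.
- robot.hand_in(): hands the job in; it is judged then, once.
The state is a dict: "time": time; "joints": joint angles; "joint_vel": joint speeds; "joint_torque": joint torques, N m; "ee_pos": TCP position; "tcp_rot": TCP orientation; "ft_force": force on the tool from outside, world axes, zero at the start; "torque": the same for the moment, N m; "width": finger opening in m; "gripper_force": force on a finger pad.
Only numpy, scipy, OpenCV 4.12 (cv2) and the standard library are available. Lean on these libraries where they do the work, as an engineer would, in place of code of your own. Each camera call takes 0.05 s, during which the arm holds its last target. There are 200 camera calls.

## Working session

There is one attempt and no reset: what is moved stays moved. The work goes in short steps, Python scripts to look and compute and a tool call to move; the robot and the scene stay as the last step left them, time stands still between calls to the robot, and variables do not carry over. Pictures are saved under pics/ and viewed, at most 13 in all, crops included, and the job is handed in when it is done.

Besides the shell and the picture viewer there is one more tool, called after ">>>" as a command line: name --argument value ..., lists and objects as JSON in quotes. move_arm: Moves the arm, as the interface text tells. Its arguments: {"type":"object","properties":{"offset":{"type":"array","items":{"type":"array","items":{"type":"number"}}},"rot":{"type":"array","items":{"type":"array","items":{"type":"number"}}},"claw":{"type":"array","items":{"type":"number"}}},"required":["offset","rot","claw"]}

```bash
mkdir -p pics; ls; cat > h.py <<'E'
import numpy as np, cv2
from rig import robot, camera
def shot(n,f):
    c=camera(n); np.savez('pics/'+f+'.npz',**c); cv2.imwrite('pics/'+f+'.png',c['pixels']); return c
def load(f): return dict(np.load('pics/'+f+'.npz'))
def foc(c): return 192/np.tan(np.radians(float(c['vfov']))/2)
def cloud(c):
    f=foc(c); v,u=np.mgrid[:384,:512]; d=c['depth']
    P=np.stack([(u-c['cx'])/f*d,(v-c['cy'])/f*d,d],-1)
    return P@np.array(c['rotation']).T+c['eye']
def onplane(c,u,v,z):
    r=np.array(c['rotation'])@np.array([(u-c['cx'])/foc(c),(v-c['cy'])/foc(c),1]); e=np.array(c['eye'])
    return e+r*(z-e[2])/r[2]
E
python3 - <<'E'
from h import *
np.set_printoptions(precision=4,suppress=True)
print(robot.read_state(), robot.grip_depth)
a=shot('scene','s0');b=shot('top','t0')
for c in(a,b): print(c['eye'],c['rotation'],c['vfov'],c['cx'],c['cy'])
cv2.imwrite('pics/t0b.png',cv2.resize(b['pixels'],(800,600),interpolation=cv2.INTER_CUBIC))
cv2.imwrite('pics/s0b.png',cv2.resize(a['pixels'],(800,600),interpolation=cv2.INTER_CUBIC))
E
```

```text
pics
{'time': 0.0, 'joints': array([-1.4348,  0.0488,  0.0975,  1.622 , -0.    ,  1.443 ]), 'joint_vel': array([-0.0008,  0.0001, -0.0015, -0.0002, -0.0013,  0.0008]), 'joint_torque': array([ -0.0003, -33.8779,  32.0016,   0.0202,  -0.0002,   0.    ]), 'ee_pos': array([ 0.1368, -0.5062,  0.2301]), 'tcp_rot': array([ 0.9913,  0.1315, -0.    , -0.0012]), 'ft_force': array([-1.1928,  0.587 ,  0.9403]), 'torque': array([-0.011 ,  0.019 , -0.0397]), 'gripper_force': 0.0, 'width': 0.08539649616620991} -0.0187
[-0.0253  0.5442  0.8689] [-0.3908  0.8444 -0.3352  0.1483] 57.89540055084635 253.5533381614188 193.1067461232379
[0.3843 0.0376 1.3136] [-0.7054  0.7065 -0.0354  0.0448] 50.85379857981422 251.13479554629376 187.53554365432427
```

View pics/t0b.png

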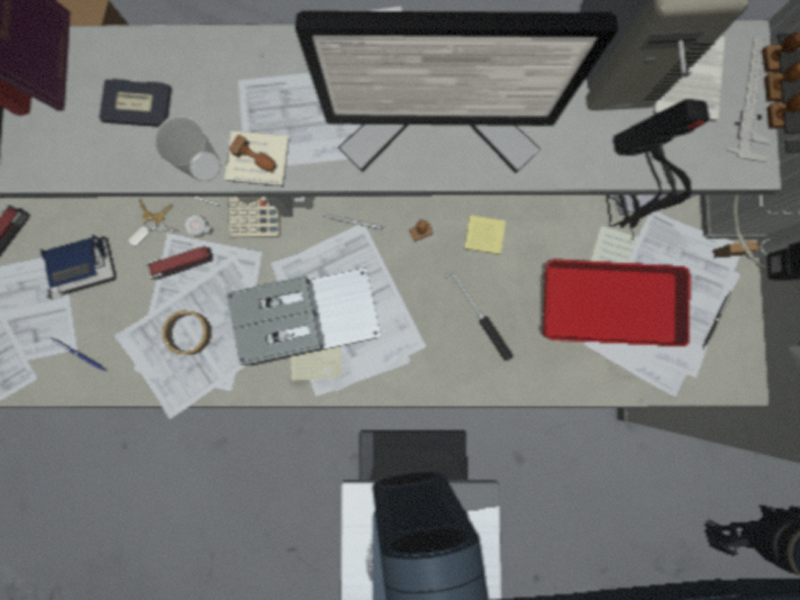

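View pics/s0b.png

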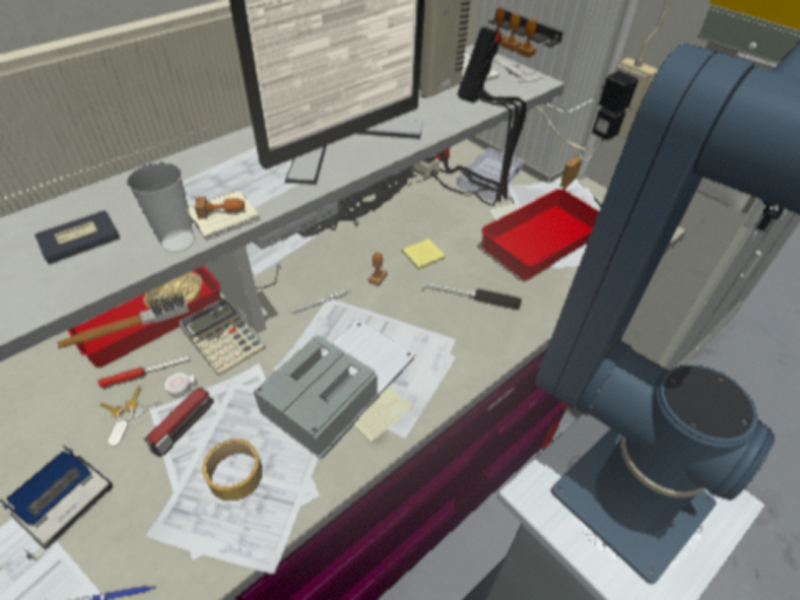

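The top view shows the store at (305,315), mouth to the right (world -y), with the hook at (480,315), tray at (617,303), stamp at (420,230), notes at (485,235) and tape at (186,332). I'll zoom in next.

```bash
cat >> h.py <<'E'
from scipy.spatial.transform import Rotation as R
_l=load
def fix(c):
    c['rotation']=R.from_quat(c['rotation']).as_matrix() if np.size(c['rotation'])==4 else c['rotation']; return c
def load(f): return fix(_l(f))
E
python3 - <<'E'
from h import *
np.set_printoptions(precision=4,suppress=True)
a=load('s0');b=load('t0')
p=b['pixels'][165:245,140:340]; cv2.imwrite('pics/c1.png',cv2.resize(p,None,fx=4,fy=4,interpolation=cv2.INTER_CUBIC))
p=a['pixels'][170:300,160:340]; cv2.imwrite('pics/c2.png',cv2.resize(p,None,fx=4.4,fy=4.4,interpolation=cv2.INTER_CUBIC))
P=cloud(b)
for u,v in [(180,200),(235,200),(300,195),(315,215),(395,195),(270,145),(310,150),(119,200),(310,195),(185,192),(178,213)]: print(u,v,P[v,u])
E
```

```text
180 200 [0.4865 0.2716 0.0845]
235 200 [0.4921 0.107  0.0126]
300 195 [ 0.509  -0.1042  0.0017]
315 215 [ 0.4429 -0.1489  0.0218]
395 195 [ 0.508  -0.4109  0.0056]
270 145 [ 0.6597 -0.0051  0.0721]
310 150 [ 0.6563 -0.1382  0.01  ]
119 200 [0.4902 0.4729 0.0441]
310 195 [ 0.5092 -0.1371 -0.0008]
185 192 [0.5188 0.2701 0.0093]
178 213 [0.45   0.2893 0.0209]
```

View pics/c1.png

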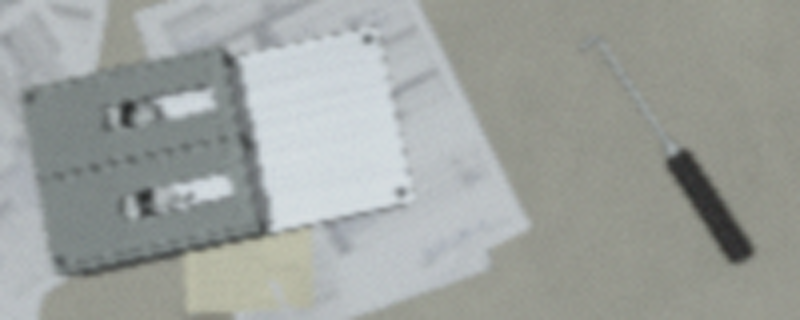

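View pics/c2.png

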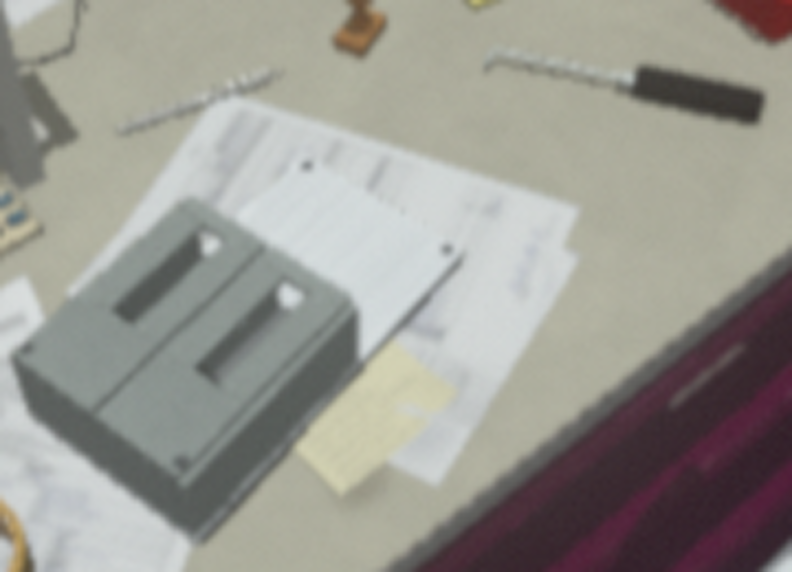

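```bash
python3 - <<'E'
from h import *
np.set_printoptions(precision=4,suppress=True,linewidth=200)
b=load('t0'); P=cloud(b)
def rect(z0,z1,u0,u1,v0,v1):
    m=np.zeros((384,512),np.uint8); q=P[v0:v1,u0:u1,2]; m[v0:v1,u0:u1]=(q>z0)&(q<z1)
    n,l,s,_=cv2.connectedComponentsWithStats(m); k=1+s[1:,4].argmax()
    pts=P[l==k]; r=cv2.minAreaRect(pts[:,:2].astype(np.float32)); print(r, np.median(pts[:,2])); return r
r=rect(.065,.1,140,212,170,240); print(cv2.boxPoints(r))
rect(.01,.04,295,335,195,235)
# tray, pixel rim
m=(P[...,2]>.04)&(P[...,2]<.075); m[:, :340]=0;m[:,450:]=0;m[:160]=0;m[230:]=0
pp=P[m]; print(cv2.minAreaRect(pp[:,:2].astype(np.float32)),np.median(pp[:,2]))
# plate/corners by pixels
for n,x,y,z in [('backR',25,92,.082),('mR',232,52,.082),('mL',268,232,.082),('bL',62,272,.082),('pR',380,30,.012),('pL',412,200,.012),
  ('hh',668,155,.024),('hh2',688,150,.024),('tail1',735,262,.024),('tail2',752,250,.024),('bend',601,42,.012),('tip',584,47,.012)]:
    print(n,onplane(b,140+x/4,165+y/4,z))
for v in range(188,197): print(v,(P[v,164:196,2]*1000).round().astype(int))
print()
for v in range(208,220): print(v,(P[v,168:202,2]*1000).round().astype(int))
g=b['pixels'][180:225,160:204]; cv2.imwrite('pics/c3.png',cv2.resize(g,None,fx=13,fy=13,interpolation=cv2.INTER_CUBIC))
E
```

```text
((0.47390225529670715, 0.28973644971847534), (0.1485990285873413, 0.16112974286079407), 12.33668041229248) 0.08133319053988397
[[0.3841 0.3526]
 [0.4185 0.1952]
 [0.5637 0.2269]
 [0.5293 0.3843]]
((0.4530956745147705, -0.14879947900772095), (0.1312100887298584, 0.020557016134262085), 32.71076202392578) 0.022421602709072452
((0.509182333946228, -0.39549583196640015), (0.28961068391799927, 0.16504059731960297), 86.94136047363281) 0.05493598407028255
backR [0.524 0.377 0.082]
mR [0.5546 0.2177 0.082 ]
mL [0.4163 0.1883 0.082 ]
bL [0.3862 0.3448 0.082 ]
pR [0.5821 0.1074 0.012 ]
pL [0.4437 0.0811 0.012 ]
hh [ 0.4788 -0.1237  0.024 ]
hh2 [ 0.4827 -0.1397  0.024 ]
tail1 [ 0.3938 -0.1753  0.024 ]
tail2 [ 0.4032 -0.1889  0.024 ]
bend [ 0.5717 -0.0724  0.012 ]
tip [ 0.5677 -0.0585  0.012 ]
188 [85 83 81 83 83 81 83 83 85 82 82 85 78 82 81 81 81 79 11 11  9 13 14 16 15  8 14  9 12 81 80 80]
189 [79 81 80 83 80 84 84 79 83 79 85 82 81 71 13 13 13 11 11 12  8 14 13 14 13 13 13  9 18 11 86 84]
190 [83 87 87 80 80 77 86 82 75 23 12 14 12 16 39 11 10 11  8 13 15 11  8 12 16 11 13 10 16 13 84 78]
19
[... 1342 characters left out ...]
16 10 15 15  9 83 79 83]
215 [84 84 77 61 63 56 61 58 48 42 55 58 59 54 57 53 24 28 24 11 15  6 16 11  9 13 85 79 80 85 81 80 84 79]
216 [  82   85   76   61   58   64   62   57   52   56   57   25   25   22   29   11   10   10   10   12   11   79   78   84 1314   83   82   79   80   84   81   82   82   82]
217 [80 81 79 57 63 63 64 54 57 48 35 14 14  8 17 10 16 79 81 84 78 82 81 82 81 86 83 80 83 79 79 82 86 80]
218 [78 81 77 58 62 62 59 59 55 57 32 20 82 79 81 84 79 86 81 81 81 84 81 81 79 80 82 80 80 80 84 79 78 81]
219 [  79   82   83   62   59   61   59   55   82   80   77   83   78 1314   87   85   78   83   78   84   83   84   83   84   78   81   82   84   79   85   82   82   85   83]
```

View pics/c3.png

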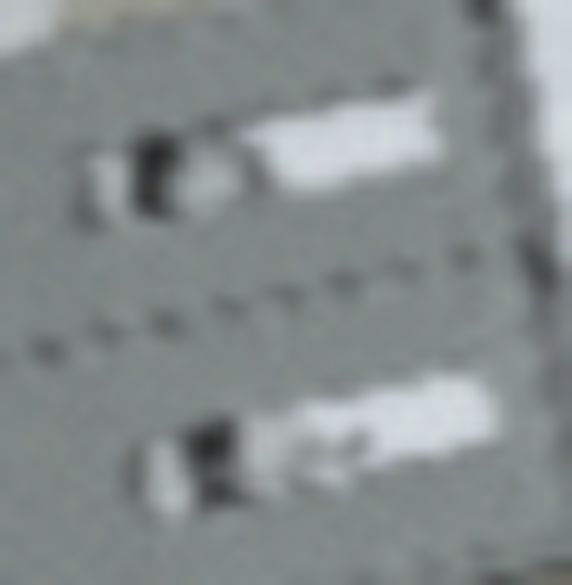

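```bash
cat >> h.py <<'E'
def go(x,y,z,yaw,cur=None):
    """offset & rotvec (tool frame) from current pose to tool-down pose with tool-x yaw (deg)"""
    s=robot.read_state(); p,q=(s['ee_pos'],R.from_quat(s['tcp_rot'])) if cur is None else cur
    t=R.from_euler('z',yaw,degrees=True)*R.from_euler('x',180,degrees=True)
    print('off',q.inv().apply(np.array([x,y,z])-p).round(4),'rot',(q.inv()*t).as_rotvec().round(3))
E
python3 - <<'E'
from h import *
from scipy.optimize import minimize
np.set_printoptions(precision=4,suppress=True,linewidth=200)
a=load('s0');b=load('t0')
for c,box in((a,(160,250,210,300)),(b,(140,212,170,240))):
    P=cloud(c); u0,u1,v0,v1=box; q=P[v0:v1,u0:u1].reshape(-1,3); q=q[(q[:,2]>.07)&(q[:,2]<.095)]
    r=cv2.minAreaRect(q[:,:2].astype(np.float32)); print(len(q),r,np.median(q[:,2])); print(cv2.boxPoints(r))
    o=np.array([.491,.2115]);
    for yaw in (12.3,):
        t=np.radians(yaw); X=np.array([-np.sin(t),np.cos(t)]);Y=np.array([-np.cos(t),-np.sin(t)])
        D=(P[...,:2]-o); sx,sy=D@X*1e3,D@Y*1e3; z=P[...,2]*1e3
        m=(z>40)&(z<70)&(abs(sy-35)<13)&(sx>5)&(sx<105)
        k=np.argsort(sx[m]); print(np.c_[sx[m],sy[m],z[m]][k][:26].round(0).T)
        # plate extent
        m=(z>6)&(z<20)&(sx>-150)&(sx<-5)&(abs(sy)<95); print('plate',np.percentile(sx[m],[.5,2]),np.percentile(sy[m],[1,99]))
        # yaw & edges of block top
        m=(z>72)&(z<92)&(abs(sy)<90)&(sx>-20)&(sx<180); print('top',np.percentile(sx[m],[.5,99.5]),np.percentile(sy[m],[.5,99.5]))
P=cloud(b)
go(.448,-.152,.12,32.5)
E
```

```text
2465 ((0.473844051361084, 0.290917307138443), (0.14969125390052795, 0.1617814004421234), 12.437922477722168) 0.0820849001474091
[[0.3833 0.3538]
 [0.4182 0.1958]
 [0.5644 0.228 ]
 [0.5295 0.386 ]]
[[89. 90. 90.]
 [31. 24. 29.]
 [55. 55. 60.]]
plate [-117.8229 -116.0559] [-72.0801  74.3187]
top [  2.9573 161.7434] [-73.4023  73.7574]
2151 ((0.4740009605884552, 0.2897580564022064), (0.14839698374271393, 0.16112974286079407), 12.336679458618164) 0.08134984190784911
[[0.3843 0.3526]
 [0.4187 0.1952]
 [0.5637 0.2269]
 [0.5293 0.3843]]
[[53. 56. 58. 61. 64. 65. 67. 71. 73. 76. 80. 80. 83. 84. 84. 85. 85. 86. 86. 87. 87. 87. 87. 88. 88. 88.]
 [35. 34. 34. 34. 33. 36. 36. 35. 34. 34. 33. 36. 35. 25. 41. 31. 38. 25. 28. 38. 34. 25. 31. 41. 28. 31.]
 [45. 47. 52. 54. 54. 53. 57. 54. 59. 58. 55. 57. 56. 40. 57. 42. 48. 50. 50. 57. 52. 58. 48. 55. 56. 58.]]
plate [-140.644  -118.8825] [-72.7284  74.239 ]
top [  0.2272 158.874 ] [-72.9793  73.4002]
off [ 0.3928 -0.2607  0.1109] rot [-0.002 -0.001 -0.303]
```

>>> move_arm --offset '[[0.05,-0.033,0],[0.1,-0.066,0],[0.15,-0.1,0],[0.2,-0.133,0],[0.25,-0.166,0]]' --rot '[[0,0,-0.1],[0,0,-0.2],[0,0,-0.303],[0,0,-0.303],[0,0,-0.303]]' --claw '[100,100,100,100,100]'

```text
time: 0.72
ee_pos: [0.3358, -0.2797, 0.2308]
tcp_rot: [0.96, 0.279, -0.0, -0.0]
ft_force: [-0.3, -1.3, -0.8]
width: 0.0517
gripper_force: 0.0
```

```bash
python3 - <<'E'
from h import *
s=robot.read_state(); print(s['ee_pos'],s['width'])
go(.448,-.152,.07,32.5)
E
```

```text
[ 0.33576261 -0.27966156  0.230839  ] 0.05167609972053702
off [ 0.1632 -0.0475  0.1609] rot [-0.    -0.    -0.001]
```

>>> move_arm --offset '[[0.05,-0.015,0.02],[0.1,-0.03,0.06],[0.14,-0.042,0.1],[0.163,-0.0475,0.14],[0.163,-0.0475,0.161]]' --rot '[[0,0,0],[0,0,0],[0,0,0],[0,0,0],[0,0,0]]' --claw '[100,100,100,100,100]'

```text
time: 1.35
ee_pos: [0.4459, -0.1512, 0.0669]
tcp_rot: [0.96, 0.281, -0.002, -0.002]
ft_force: [-0.9, 0.2, 0.3]
width: 0.052
gripper_force: 0.0
```

```bash
python3 - <<'E'
from h import *
s=robot.read_state(); print(s['ee_pos'],s['width'])
a=fix(shot('scene','s1'));b=fix(shot('top','t1'))
i=cv2.resize(a['pixels'][120:240,220:380],None,fx=4,fy=4,interpolation=cv2.INTER_CUBIC)
j=cv2.resize(b['pixels'][165:245,270:350],None,fx=4,fy=4,interpolation=cv2.INTER_CUBIC)
o=np.zeros((480,640+160,3),np.uint8); o[:,:640]=i
o=o[:, :800]; j=cv2.resize(j,(160,160)); o[:160,640:]=j
cv2.imwrite('pics/v1.png',o)
go(.448,-.152,.004,32.5)
E
```

```text
[ 0.44588865 -0.1511679   0.06690905] 0.05204460275113977
off [0.0033 0.0027 0.0624] rot [-0.007  0.004  0.001]
```

View pics/v1.png

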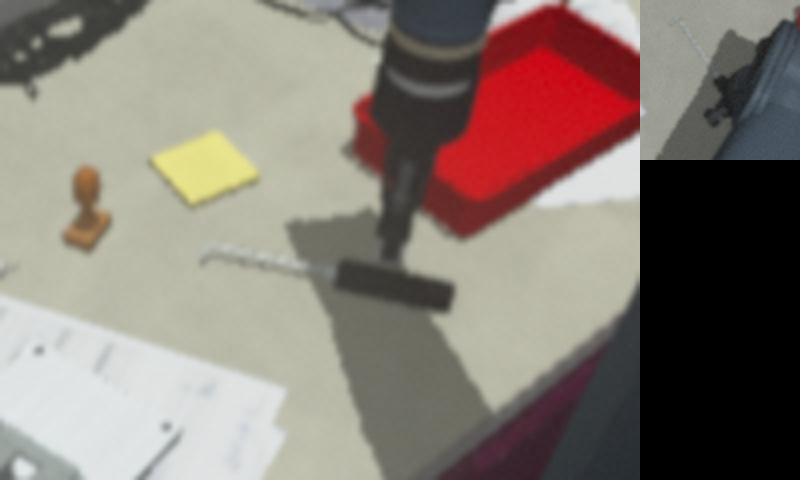

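The gripper stands over the handle, fingertips near (392,262) and handle at (395,285), so I can lower it.

>>> move_arm --offset '[[0.003,0.003,0.03],[0.003,0.003,0.055],[0.003,0.003,0.0625],[0.003,0.003,0.0625],[0.003,0.003,0.0625]]' --rot '[[-0.006,0.004,0],[-0.006,0.004,0],[-0.006,0.004,0],[-0.006,0.004,0],[-0.006,0.004,0]]' --claw '[100,100,100,100,200]'

```text
time: 2.08
ee_pos: [0.4522, -0.1555, 0.0094]
tcp_rot: [0.96, 0.279, 0.004, 0.003]
ft_force: [0.2, -0.4, 0.4]
width: 0.0353
gripper_force: 0.0
```

>>> move_arm --offset '[[0,0,0],[0,0,0],[0,0,0],[0,0,0],[0,0,0]]' --rot '[[0,0,0],[0,0,0],[0,0,0],[0,0,0],[0,0,0]]' --claw '[255,255,255,255,255]'

```text
time: 2.7
ee_pos: [0.4523, -0.1554, 0.0095]
tcp_rot: [0.96, 0.28, 0.004, 0.003]
ft_force: [-0.6, -0.2, 6.0]
width: 0.0182
gripper_force: 62.1
```

>>> move_arm --offset '[[0,0,0],[0,0,0],[0,0,0.003],[0,0,0.006],[0,0,0.006]]' --rot '[[0,0,0],[0,0,0],[0.004,-0.008,0],[0.004,-0.008,0],[0.004,-0.008,0]]' --claw '[140,140,140,140,255]'

```text
time: 3.32
ee_pos: [0.4507, -0.1545, 0.0011]
tcp_rot: [0.96, 0.28, -0.002, 0.001]
ft_force: [0.3, -0.3, 1.1]
width: 0.0215
gripper_force: 0.0
```

>>> move_arm --offset '[[0,0,0],[0,0,0],[0,0,0],[0,0,0],[0,0,0]]' --rot '[[0,0,0],[0,0,0],[0,0,0],[0,0,0],[0,0,0]]' --claw '[255,255,255,255,255]'

```text
time: 3.95
ee_pos: [0.4511, -0.1547, 0.0018]
tcp_rot: [0.96, 0.28, -0.002, 0.002]
ft_force: [0.1, 0.1, -1.1]
width: 0.0186
gripper_force: 60.6
```

```bash
python3 - <<'E'
from h import *
np.set_printoptions(precision=4,suppress=True,linewidth=200)
s=robot.read_state(); print(s['ee_pos'],R.from_quat(s['tcp_rot']).as_matrix())
o=np.array([.4905,.213]);t=np.radians(12.4);X=np.array([-np.sin(t),np.cos(t)]);Y=np.array([-np.cos(t),-np.sin(t)])
# grip at hook x ~ -37; approach: tip at store x=-25 => grip -25-114-37
for sx in(-180,-80): print(sx,o+X*sx/1e3+Y*.013)
E
```

```text
[ 0.4511 -0.1547  0.0018] [[ 0.8436  0.5369 -0.0023]
 [ 0.5369 -0.8436 -0.0039]
 [-0.004   0.002  -1.    ]]
-180 [0.5165 0.0344]
-80 [0.495  0.1321]
```

>>> move_arm --offset '[[0,0,-0.04],[0,0,-0.08],[0,0,-0.1],[0,0,-0.1],[0,0,-0.1]]' --rot '[[0,0,0],[0,0,0],[0,0,-0.15],[0,0,-0.32],[0,0,-0.49]]' --claw '[255,255,255,255,255]'

```text
time: 4.58
ee_pos: [0.4517, -0.1545, 0.1025]
tcp_rot: [0.862, 0.507, -0.002, 0.002]
ft_force: [-0.8, -1.1, -0.9]
width: 0.019
gripper_force: 60.8
```

```bash
python3 - <<'E'
from h import *
s=robot.read_state(); print(s['ee_pos'])
go(.5165,.0344,.1,102.4)
E
```

```text
[ 0.4517451  -0.1545384   0.10247146]
off [ 0.1966 -0.0354  0.0016] rot [-0.001  0.005 -0.725]
```

>>> move_arm --offset '[[0.04,-0.007,0],[0.085,-0.015,0],[0.13,-0.023,0],[0.175,-0.031,0],[0.197,-0.035,0]]' --rot '[[0,0,-0.15],[0,0,-0.32],[0,0,-0.49],[0,0,-0.65],[0,0,-0.725]]' --claw '[255,255,255,255,255]'

```text
time: 5.2
ee_pos: [0.5182, 0.0366, 0.1009]
tcp_rot: [0.627, 0.779, -0.002, 0.0]
ft_force: [0.7, -0.5, -0.7]
width: 0.0188
gripper_force: 60.8
```

```bash
python3 - <<'E'
from h import *
s=robot.read_state(); print(s['ee_pos'])
go(.5165,.0344,.029,102.4)
E
```

```text
[0.518163   0.03661546 0.10088922]
off [-0.0016 -0.0019  0.0719] rot [-0.003  0.003 -0.   ]
```

>>> move_arm --offset '[[0,0,0.03],[-0.001,-0.002,0.06],[-0.001,-0.002,0.072],[-0.001,-0.002,0.072]]' --rot '[[0,0,0],[0,0,0],[0,0,0],[0,0,0]]' --claw '[255,255,255,255]'

```text
time: 5.7
ee_pos: [0.5149, 0.0327, 0.0281]
tcp_rot: [0.629, 0.778, -0.003, -0.001]
ft_force: [-0.1, -0.2, -0.9]
width: 0.0187
gripper_force: 60.8
```

```bash
python3 - <<'E'
from h import *
np.set_printoptions(precision=4,suppress=True,linewidth=200)
s=robot.read_state(); print(s['ee_pos'])
a=fix(shot('scene','s2'));b=fix(shot('top','t2'))
o=np.zeros((600,800,3),np.uint8)
o[:,:440]=cv2.resize(a['pixels'][160:280,205:293],None,fx=5,fy=5,interpolation=cv2.INTER_CUBIC)
o[:400,440:]=cv2.resize(b['pixels'][180:230,200:245],(360,400),interpolation=cv2.INTER_CUBIC)
cv2.imwrite('pics/v2.png',o)
for c in(a,b):
    P=cloud(c); org=np.array([.4905,.213]);t=np.radians(12.4);X=np.array([-np.sin(t),np.cos(t)]);Y=np.array([-np.cos(t),-np.sin(t)])
    D=P[...,:2]-org; sx,sy,z=D@X*1e3,D@Y*1e3,P[...,2]*1e3
    m=(sx>-140)&(sx<-8)&(abs(sy)<60)&(z>26)&(z<70); k=np.argsort(sx[m]); print(np.c_[sx[m],sy[m],z[m]][k][::-2][:45].round(0).T)
E
```

```text
[0.5149 0.0327 0.0281]
[[ -24.  -26.  -26.  -27.  -32.  -33.  -38.  -41.  -44.  -47.  -50.  -52.  -57.  -61.  -64.  -64.  -70.  -73.  -75.  -80.  -81.  -84.  -89.  -91.  -96.  -99. -103. -106. -109. -111. -115. -117.
  -124. -130. -132. -132. -134. -136. -139. -139. -140.]
 [  24.   26.   25.   17.   17.   12.   12.   13.   15.   17.   14.   16.   15.   17.   14.   18.   17.   15.   17.   17.   16.   14.   14.   16.   12.   18.   15.   12.   18.   16.   17.   19.
    18.   17.   12.   12.   18.   20.   18.   22.   22.]
 [  39.   39.   43.   40.   41.   40.   40.   42.   41.   44.   43.   43.   37.   39.   39.   42.   40.   40.   41.   40.   43.   43.   43.   38.   40.   41.   40.   39.   42.   42.   45.   44.
    42.   40.   44.   39.   42.   42.   42.   40.   44.]]
[[ -27.  -28.  -30.  -30.  -32.  -36.  -39.  -42.  -45.  -52.  -55.  -58.  -65.  -68.  -71.  -75.  -81.  -84.  -87.  -91.  -94.  -98. -101. -107.]
 [  26.   20.   30.   26.   17.   15.   16.   17.   14.   16.   16.   14.   16.   16.   16.   14.   15.   16.   17.   14.   12.   12.   13.   15.]
 [  43.   42.   44.   39.   39.   42.   44.   44.   38.   45.   44.   41.   48.   42.   37.   42.   43.   44.   42.   38.   40.   42.   43.   42.]]
```

View pics/v2.png

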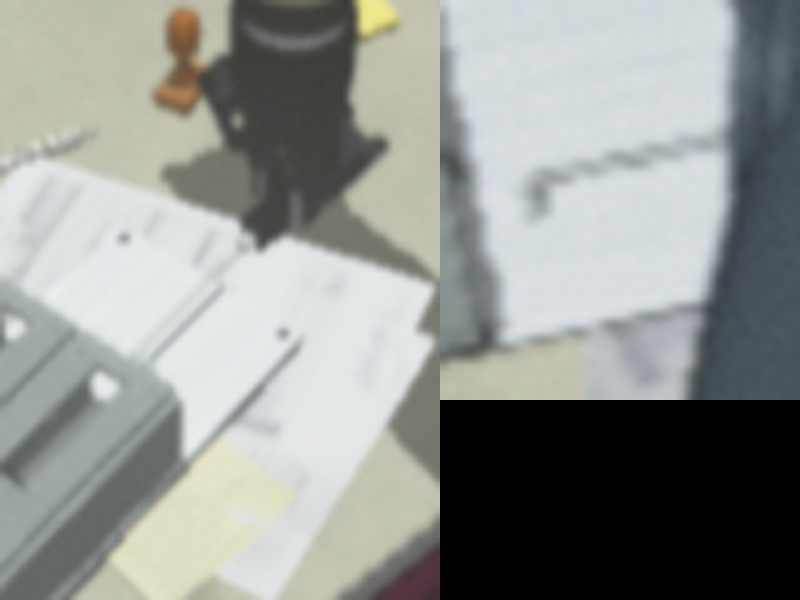

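The scene crop shows the shaft entering from (245,240) toward the left bore. The depth puts it at store y≈15, z≈41, with the tip at x≈-27. I'll shift it 3.5 mm away from the loop and go in.

>>> move_arm --offset '[[0,0.0035,0],[0.015,0.0035,0],[0.03,0.0035,0],[0.045,0.0035,0],[0.06,0.0035,0]]' --rot '[[0,0,0],[0,0,0],[0,0,0],[0,0,0],[0,0,0]]' --claw '[255,255,255,255,255]'

```text
time: 6.42
ee_pos: [0.5062, 0.0935, 0.0287]
tcp_rot: [0.628, 0.778, -0.002, 0.0]
ft_force: [0.1, 0.5, -0.9]
width: 0.0189
gripper_force: 60.8
```

>>> move_arm --offset '[[0.008,0,0],[0.016,0,0],[0.024,0,0],[0.031,0,0],[0.037,0,0]]' --rot '[[0,0,0],[0,0,0],[0,0,0],[0,0,0],[0,0,0]]' --claw '[255,255,255,255,255]'

```text
time: 7.05
ee_pos: [0.4989, 0.1286, 0.0286]
tcp_rot: [0.629, 0.778, -0.002, 0.0]
ft_force: [-1.0, -0.3, -1.3]
width: 0.0187
gripper_force: 60.8
```

```bash
cat >> h.py <<'E'
org=np.array([.4905,.213]);_t=np.radians(12.4);X=np.array([-np.sin(_t),np.cos(_t)]);Y=np.array([-np.cos(_t),-np.sin(_t)])
def store(c):
    P=cloud(c); D=P[...,:2]-org; return D@X*1e3,D@Y*1e3,P[...,2]*1e3
E
python3 - <<'E'
from h import *
np.set_printoptions(precision=4,suppress=True,linewidth=200)
s=robot.read_state(); d=s['ee_pos'][:2]-org; print('tcp store',d@X,d@Y,s['ee_pos'][2],s['ft_force'])
b=fix(shot('top','t3')); sx,sy,z=store(b)
m=(sx>10)&(sx<105)&(abs(sy-35)<13)&(z>30)&(z<70); k=np.argsort(sx[m]); print(np.c_[sx[m],sy[m],z[m]][k][:40].round(0).T)
E
```

```text
tcp store -0.08425373230594545 0.009897164281343051 0.02863899493039648 [-1.0477 -0.3218 -1.3414]
[[55. 57. 59. 61. 62. 63. 65. 67. 69. 70. 73. 75. 78. 78. 82. 83. 83. 83. 83. 84. 84. 84. 84. 84. 84. 85. 86. 86. 87. 87. 87. 88. 89. 90. 90. 90. 90. 90. 90. 91.]
 [34. 34. 33. 24. 33. 36. 35. 25. 34. 24. 34. 33. 36. 32. 35. 28. 28. 40. 38. 24. 25. 37. 31. 41. 31. 34. 37. 40. 24. 27. 31. 34. 36. 27. 30. 43. 23. 33. 39. 39.]
 [47. 53. 55. 69. 55. 54. 59. 40. 55. 42. 52. 55. 58. 55. 54. 43. 59. 38. 52. 36. 53. 32. 41. 51. 57. 54. 55. 55. 54. 57. 59. 56. 54. 57. 59. 55. 52. 60. 49. 62.]]
```

>>> move_arm --offset '[[0,-0.006,0],[0,-0.012,0],[0,-0.016,0],[0,-0.016,0]]' --rot '[[0,0,0],[0,0,0],[0,0,0],[0,0,0]]' --claw '[255,255,255,255]'

```text
time: 7.6
ee_pos: [0.4829, 0.1247, 0.0286]
tcp_rot: [0.629, 0.778, -0.002, 0.0]
ft_force: [1.1, -0.1, -1.4]
width: 0.0189
gripper_force: 60.8
```

```bash
python3 - <<'E'
from h import *
np.set_printoptions(precision=4,suppress=True,linewidth=200)
s=robot.read_state(); d=s['ee_pos'][:2]-org; print('tcp store',d@X,d@Y,s['ee_pos'][2],s['ft_force'])
b=fix(shot('top','t4')); sx,sy,z=store(b)
m=(sx>10)&(sx<85)&(abs(sy-35)<13)&(z>30)&(z<70); k=np.argsort(sx[m]); print(np.c_[sx[m],sy[m],z[m]][k][:40].round(0).T)
E
```

```text
tcp store -0.08457768201285372 0.026381897023020216 0.028629377742594317 [ 1.1101 -0.1041 -1.4123]
[[28. 31. 33. 35. 36. 37. 38. 41. 45. 48. 49. 51. 51. 52. 53. 54. 55. 56. 57. 59. 60. 61. 63. 63. 63. 64. 66. 66. 67. 67. 68. 68. 69. 69. 70. 71. 72. 76. 78. 78.]
 [27. 26. 29. 25. 28. 25. 28. 27. 26. 25. 28. 25. 35. 28. 24. 35. 27. 34. 27. 34. 26. 35. 33. 36. 25. 28. 38. 35. 41. 25. 28. 31. 35. 37. 40. 30. 34. 33. 36. 33.]
 [41. 41. 35. 37. 37. 46. 40. 42. 37. 39. 35. 40. 49. 39. 42. 54. 38. 55. 41. 58. 46. 30. 54. 57. 42. 42. 43. 53. 41. 40. 40. 38. 58. 41. 41. 38. 55. 51. 62. 58.]]
```

The tip shows on both sides of the loop wire, at store y 28–41 and z 41, so it is through. Now I pull.

>>> move_arm --offset '[[-0.006,0,0],[-0.014,0,0],[-0.024,0,0],[-0.034,0,0],[-0.044,0,0]]' --rot '[[0,0,0],[0,0,0],[0,0,0],[0,0,0],[0,0,0]]' --claw '[255,255,255,255,255]'

```text
time: 8.28
ee_pos: [0.4926, 0.0812, 0.0288]
tcp_rot: [0.629, 0.778, -0.002, 0.0]
ft_force: [-0.4, 1.6, -0.9]
width: 0.0186
gripper_force: 60.8
```

```bash
python3 - <<'E'
from h import *
np.set_printoptions(precision=4,suppress=True,linewidth=200)
s=robot.read_state(); d=s['ee_pos'][:2]-org; print('tcp store',d@X,d@Y,s['ee_pos'][2],s['ft_force'])
b=fix(shot('top','t5')); sx,sy,z=store(b)
m=(sx>10)&(sx<95)&(abs(sy-35)<13)&(z>48)&(z<70); k=np.argsort(sx[m]); print(np.c_[sx[m],sy[m],z[m]][k][:40].round(0).T)
E
```

```text
tcp store -0.1291888669329434 0.026205466028145184 0.028784007093805943 [-0.3581  1.6013 -0.8934]
[[22. 24. 28. 31. 33. 34. 37. 40. 43. 46. 48. 50. 50. 51. 51. 52. 52. 53. 53. 54. 54. 54. 54. 55. 56. 56. 57. 57. 57. 58. 59. 59. 60. 60. 60. 61. 61. 62. 62. 63.]
 [35. 35. 34. 33. 33. 36. 35. 34. 34. 33. 36. 29. 39. 35. 42. 29. 25. 32. 35. 25. 41. 28. 38. 35. 31. 37. 25. 41. 28. 31. 37. 34. 40. 24. 43. 30. 27. 33. 36. 39.]
 [50. 58. 54. 54. 58. 58. 60. 56. 56. 58. 53. 51. 58. 51. 57. 57. 52. 56. 54. 61. 56. 60. 52. 61. 52. 59. 61. 59. 60. 60. 62. 58. 61. 60. 62. 62. 57. 60. 60. 60.]]
```

>>> move_arm --offset '[[-0.012,0,0],[-0.025,0,0],[-0.038,0,0],[-0.051,0,0],[-0.064,0,0]]' --rot '[[0,0,0],[0,0,0],[0,0,0],[0,0,0],[0,0,0]]' --claw '[255,255,255,255,255]'

```text
time: 8.95
ee_pos: [0.506, 0.0184, 0.029]
tcp_rot: [0.629, 0.778, -0.002, 0.0]
ft_force: [-0.3, 1.0, 0.0]
width: 0.0188
gripper_force: 60.8
```

>>> move_arm --offset '[[-0.013,0,0],[-0.026,0,0],[-0.039,0,0],[-0.052,0,0],[-0.062,0,0]]' --rot '[[0,0,0],[0,0,0],[0,0,0],[0,0,0],[0,0,0]]' --claw '[255,255,255,255,255]'

```text
time: 9.57
ee_pos: [0.5191, -0.0422, 0.0292]
tcp_rot: [0.629, 0.778, -0.002, 0.0]
ft_force: [0.3, 1.1, -0.2]
width: 0.0188
gripper_force: 60.7
```

```bash
cat >> h.py <<'E'
def carrier(n,f):
    c=fix(shot(n,f)); sx,sy,z=store(c); m=(sx<-3)&(sx>-150)&(abs(sy-35)<45)&(z>52)&(z<68)
    P=cloud(c)[m]; mm=np.zeros(m.shape,np.uint8); mm[m]=1; k,l,st,_=cv2.connectedComponentsWithStats(cv2.morphologyEx(mm,cv2.MORPH_OPEN,np.ones((5,5))))
    if k<2: print('none');return
    i=1+st[1:,4].argmax(); q=l==i; r=cv2.minAreaRect(np.c_[sx[q],sy[q]].astype(np.float32)); print(n,'store',r,np.median(z[q]))
    w=np.array(cloud(c))[q]; print('world',cv2.minAreaRect(w[:,:2].astype(np.float32)))
E
python3 - <<'E'
from h import *
s=robot.read_state(); d=s['ee_pos'][:2]-org; print('tcp store',d@X,d@Y,s['ee_pos'][2],s['ft_force'])
carrier('scene','s6');carrier('top','t6')
a=load('s6');b=load('t6');o=np.zeros((600,800,3),np.uint8)
o[:,:440]=cv2.resize(a['pixels'][160:280,205:293],None,fx=5,fy=5,interpolation=cv2.INTER_CUBIC)
o[:400,440:]=cv2.resize(b['pixels'][180:230,200:245],(360,400),interpolation=cv2.INTER_CUBIC)
cv2.imwrite('pics/v3.png',o)
E
```

```text
tcp store -0.2553784235683605 0.026899380209320062 0.029198939741221997 [ 0.28242648  1.05198594 -0.18494888]
scene store ((-45.857032775878906, 34.949642181396484), (50.136783599853516, 61.29786682128906), 88.25202178955078) 59.90728928213468
world ((0.46621277928352356, 0.16070778667926788), (0.050136785954236984, 0.06129787489771843), 10.6520414352417)
top store ((-47.561458587646484, 34.11082458496094), (47.988773345947266, 59.88665008544922), 87.33670043945312) 59.20498876740032
world ((0.46739810705184937, 0.1592232584953308), (0.047988779842853546, 0.05988664925098419), 9.736715316772461)
```

View pics/v3.png

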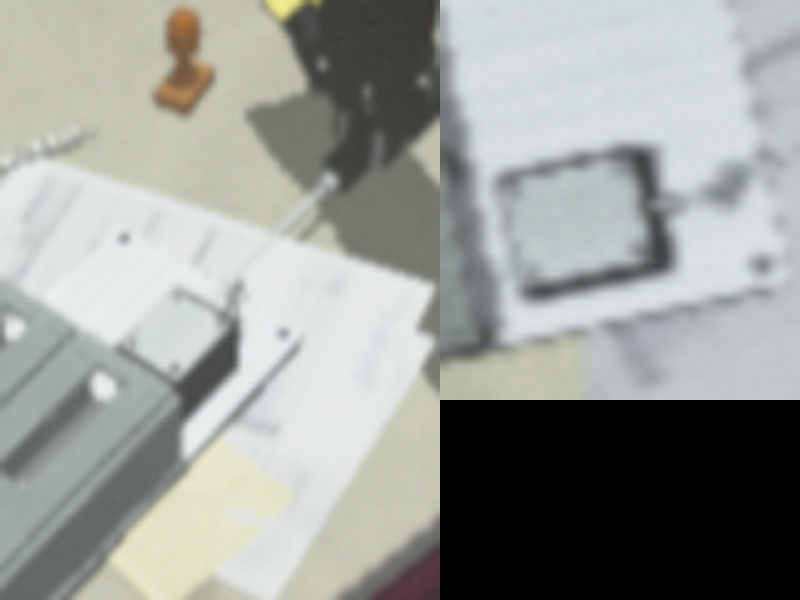

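The carrier sits wholly on the ledge at store x≈-47, with about 16 mm clear of the mouth. I'll unhook now: forward, sideways, back, then up.

>>> move_arm --offset '[[0.009,0,0],[0.009,0.004,0],[0.009,0.014,0],[0.009,0.024,0],[0,0.026,0]]' --rot '[[0,0,0],[0,0,0],[0,0,0],[0,0,0],[0,0,0]]' --claw '[255,255,255,255,255]'

```text
time: 10.3
ee_pos: [0.5454, -0.0355, 0.0292]
tcp_rot: [0.628, 0.778, -0.002, 0.001]
ft_force: [-0.0, -1.4, -1.5]
width: 0.0187
gripper_force: 60.8
```

>>> move_arm --offset '[[-0.03,0,0],[-0.06,0,-0.01],[-0.06,0,-0.045],[-0.06,0,-0.08],[-0.06,0,-0.08]]' --rot '[[0,0,0],[0,0,0],[0,0,0],[0,0,0],[0,0,0]]' --claw '[255,255,255,255,255]'

```text
time: 10.92
ee_pos: [0.56, -0.0958, 0.1133]
tcp_rot: [0.629, 0.777, -0.001, 0.004]
ft_force: [-0.1, 0.2, -0.8]
width: 0.0189
gripper_force: 60.8
```

```bash
python3 - <<'E'
from h import *
carrier('scene','s7');carrier('top','t7')
print(robot.read_state()['ee_pos']); go(.451,-.155,.108,32.5)
E
```

```text
scene store ((-44.98428726196289, 34.790565490722656), (49.2995719909668, 60.6236572265625), 88.5051498413086) 59.6728270157339
world ((0.4661807119846344, 0.16159433126449585), (0.04929957538843155, 0.0606236532330513), 10.905147552490234)
top store ((-46.96564865112305, 35.42906951904297), (49.090057373046875, 59.516014099121094), 84.9924087524414) 59.28096268918881
world ((0.4659826457500458, 0.15952208638191223), (0.04909004643559456, 0.05951599404215813), 7.392359733581543)
[ 0.55730585 -0.09470358  0.10924113]
off [-0.0367 -0.1166  0.0017] rot [-0.     0.005  1.214]
```

>>> move_arm --offset '[[-0.008,-0.025,0],[-0.016,-0.05,0],[-0.024,-0.075,0],[-0.032,-0.1,0],[-0.037,-0.117,0.002]]' --rot '[[0,0,0.17],[0,0,0.34],[0,0,0.51],[0,0,0.68],[0,0.005,0.85]]' --claw '[255,255,255,255,255]'

```text
time: 11.65
ee_pos: [0.4482, -0.1547, 0.1056]
tcp_rot: [0.895, 0.447, -0.002, -0.002]
ft_force: [0.8, 0.8, -1.0]
width: 0.0189
gripper_force: 60.8
```

>>> move_arm --offset '[[0,0,0.03],[0,0,0.06],[0,0,0.085],[0,0,0.095],[0,0,0.095]]' --rot '[[0,0,0.17],[0,0,0.34],[0,0,0.36],[0,0,0.36],[0,0,0.36]]' --claw '[255,255,255,255,255]'

```text
time: 12.28
ee_pos: [0.4489, -0.1541, 0.0112]
tcp_rot: [0.959, 0.282, -0.002, -0.002]
ft_force: [0.6, 0.3, -0.5]
width: 0.0185
gripper_force: 60.8
```

```bash
python3 - <<'E'
from h import *
print(robot.read_state()['ee_pos']); go(.451,-.155,.003,32.5)
E
```

```text
[ 0.4488651  -0.15410399  0.01122945]
off [0.0013 0.0019 0.0082] rot [-0.005  0.002  0.005]
```

>>> move_arm --offset '[[0,0,0.004],[0,0,0.008],[0,0,0.0085],[0,0,0.0085],[0,0,0.0085]]' --rot '[[-0.005,0.002,0],[-0.005,0.002,0],[-0.005,0.002,0],[-0.005,0.002,0],[-0.005,0.002,0]]' --claw '[255,255,255,150,120]'

```text
time: 12.9
ee_pos: [0.4507, -0.155, 0.0048]
tcp_rot: [0.959, 0.282, 0.002, 0.002]
ft_force: [0.4, -0.2, 0.6]
width: 0.0452
gripper_force: 0.0
```

>>> move_arm --offset '[[0,0,0],[0,0,-0.02],[0,0,-0.06],[0,0,-0.1],[0,0,-0.14]]' --rot '[[0,0,0],[0,0,0],[0,0,0],[0,0,0],[0,0,0]]' --claw '[110,100,60,0,0]'

```text
time: 13.52
ee_pos: [0.4498, -0.1544, 0.1456]
tcp_rot: [0.959, 0.282, 0.001, 0.002]
ft_force: [-0.5, 0.4, 0.0]
width: 0.0854
gripper_force: 0.0
```

```bash
python3 - <<'E'
from h import *
print(robot.read_state()['ee_pos'],robot.read_state()['joints'])
b=fix(shot('scene','s8')); P=cloud(b); q=P[(P[...,2]>.012)&(P[...,2]<.06)&(P[...,0]>.36)&(P[...,0]<.53)&(P[...,1]<-.08)&(P[...,1]>-.22)]
print(len(q),cv2.minAreaRect(q[:,:2].astype(np.float32)),np.percentile(q[:,2],[5,50,95]))
o=np.vstack([P[...,2:]*0]);cv2.imwrite('pics/v4.png',cv2.resize(b['pixels'][110:260,200:400],None,fx=4,fy=4,interpolation=cv2.INTER_CUBIC))
go(.466,.1605,.16,101.5)
go(.466,.1605,.16,11.5)
E
```

```text
[ 0.44976636 -0.15443169  0.14564947] [-4.71522743e-01 -8.76795555e-02 -2.04453133e-01  1.44997863e+00
 -5.59275337e-04  2.09828000e+00]
211 ((0.46259984374046326, -0.143679678440094), (0.1521577686071396, 0.023401744663715363), 31.601926803588867) [0.01305973 0.02216008 0.02600609]
off [ 0.1824 -0.2589 -0.01  ] rot [ 0.015  0.002 -1.2  ]
off [ 0.1824 -0.2589 -0.01  ] rot [ 0.011 -0.009  0.371]
```

View pics/v4.png

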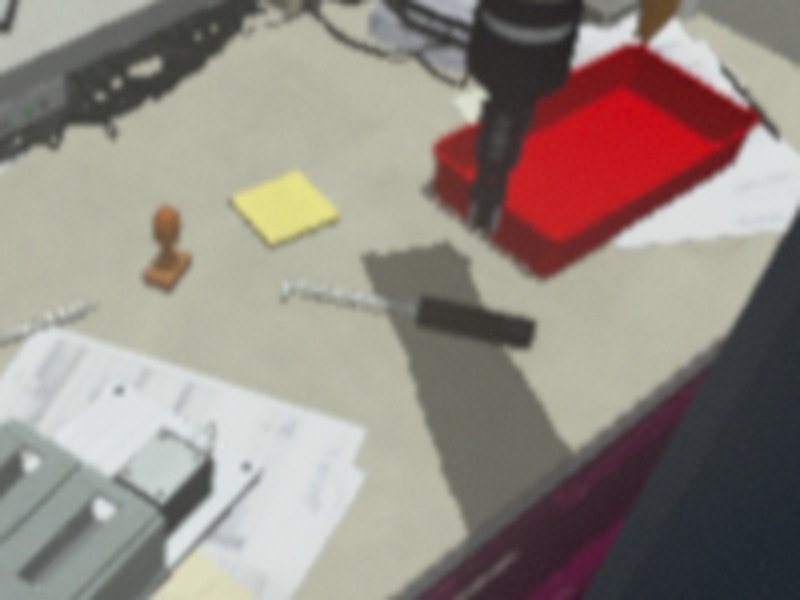

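The hook lies flat (handle 420–535, 325) and the bystanders are untouched. Next, the carrier.

```bash
python3 - <<'E'
from h import *
go(.467,.157,.13,101)
E
```

```text
off [ 0.1812 -0.2557  0.0201] rot [ 0.015  0.002 -1.191]
```

>>> move_arm --offset '[[0.036,-0.05,0],[0.072,-0.1,0],[0.108,-0.15,0],[0.145,-0.2,0],[0.18,-0.25,0]]' --rot '[[0,0,-0.17],[0,0,-0.34],[0,0,-0.51],[0,0,-0.68],[0,0,-0.85]]' --claw '[0,0,0,0,0]'

```text
time: 14.2
ee_pos: [0.4661, 0.1552, 0.1439]
tcp_rot: [0.756, 0.655, 0.001, 0.002]
ft_force: [1.3, -0.2, -0.9]
width: 0.0858
gripper_force: 0.0
```

```bash
python3 - <<'E'
from h import *
print(robot.read_state()['ee_pos'])
go(.467,.157,.09,101)
E
```

```text
[0.46608955 0.15519352 0.14388874]
off [0.002  0.0004 0.0539] rot [ 0.004  0.002 -0.335]
```

>>> move_arm --offset '[[0.001,0,0],[0.001,0,0.02],[0.001,0,0.04],[0.001,0,0.054],[0.001,0,0.054]]' --rot '[[0,0,-0.17],[0,0,-0.335],[0,0,-0.335],[0,0,-0.335],[0,0,-0.335]]' --claw '[0,0,0,0,0]'

```text
time: 14.82
ee_pos: [0.4651, 0.1537, 0.0882]
tcp_rot: [0.638, 0.77, -0.001, 0.001]
ft_force: [-0.1, -0.1, -0.2]
width: 0.0852
gripper_force: 0.0
```

```bash
python3 - <<'E'
from h import *
s=robot.read_state(); d=s['ee_pos'][:2]-org; print('tcp store',d@X,d@Y,s['ee_pos'],s['width'])
go(.467,.157,.026,101)
E
```

```text
tcp store -0.052428513052826614 0.037516711234603144 [0.46511672 0.15373836 0.08824928] 0.08522858296668587
off [0.003  0.0025 0.0622] rot [-0.     0.003 -0.006]
```

>>> move_arm --offset '[[0.003,0.0025,0.03],[0.003,0.0025,0.055],[0.003,0.0025,0.062],[0.003,0.0025,0.062],[0.003,0.0025,0.062]]' --rot '[[0,0,0],[0,0,0],[0,0,0],[0,0,0],[0,0,0]]' --claw '[0,0,0,60,255]'

```text
time: 15.45
ee_pos: [0.4694, 0.1575, 0.0293]
tcp_rot: [0.638, 0.77, 0.001, 0.003]
ft_force: [-2.0, -1.2, 0.4]
width: 0.0516
gripper_force: 0.9
```

>>> move_arm --offset '[[0,0,0],[0,0,0],[0,0,0],[0,0,0]]' --rot '[[0,0,0],[0,0,0],[0,0,0],[0,0,0]]' --claw '[255,255,255,255]'

```text
time: 15.95
ee_pos: [0.4699, 0.1576, 0.0296]
tcp_rot: [0.638, 0.77, 0.002, 0.003]
ft_force: [-0.2, -0.5, 6.2]
width: 0.0486
gripper_force: 65.3
```

>>> move_arm --offset '[[0,0,-0.02],[0,0,-0.06],[0,0,-0.1],[0,0,-0.12],[0,0,-0.12]]' --rot '[[0,0,0],[0,0,0],[0,0,0],[0,0,0],[0,0,0]]' --claw '[255,255,255,255,255]'

```text
time: 16.58
ee_pos: [0.4691, 0.1578, 0.1491]
tcp_rot: [0.638, 0.77, 0.001, 0.003]
ft_force: [0.5, -0.7, -2.9]
width: 0.0491
gripper_force: 64.6
```

```bash
python3 - <<'E'
from h import *
s=robot.read_state();print(s['ee_pos'],s['width'],s['joints'])
go(.505,-.37,.15,101)
E
```

```text
[0.46913691 0.15776008 0.14914629] 0.04908143234131136 [ 0.19061498 -0.03943216 -0.15163153  1.45260278 -0.002795    1.57550035]
off [-5.253e-01 -6.230e-02  2.000e-04] rot [ 0.006  0.003 -0.006]
```

>>> move_arm --offset '[[-0.04,-0.005,0],[-0.09,-0.011,0],[-0.145,-0.017,0],[-0.2,-0.024,0],[-0.255,-0.03,0]]' --rot '[[0,0,0],[0,0,0],[0,0,0],[0,0,0],[0,0,0]]' --claw '[255,255,255,255,255]'

```text
time: 17.2
ee_pos: [0.4842, -0.0998, 0.1458]
tcp_rot: [0.638, 0.77, -0.0, 0.0]
ft_force: [1.4, 0.4, -2.1]
width: 0.0487
gripper_force: 64.4
```

>>> move_arm --offset '[[-0.055,-0.007,0],[-0.11,-0.013,0],[-0.165,-0.02,0],[-0.22,-0.026,0],[-0.27,-0.032,0]]' --rot '[[0,0,0],[0,0,0],[0,0,0],[0,0,0],[0,0,0]]' --claw '[255,255,255,255,255]'

```text
time: 17.82
ee_pos: [0.503, -0.371, 0.1458]
tcp_rot: [0.639, 0.77, 0.0, -0.0]
ft_force: [0.5, 1.1, -2.1]
width: 0.0493
gripper_force: 64.4
```

```bash
python3 - <<'E'
from h import *
s=robot.read_state();print(s['ee_pos'],s['width'])
go(.505,-.37,.03,101)
a=fix(shot('scene','s9'));cv2.imwrite('pics/v5.png',cv2.resize(a['pixels'][60:210,280:480],None,fx=4,fy=4,interpolation=cv2.INTER_CUBIC))
E
```

```text
[ 0.50300485 -0.37095256  0.14583898] 0.0493268624520759
off [0.0005 0.0021 0.1158] rot [ 0.    -0.001 -0.007]
```

View pics/v5.png

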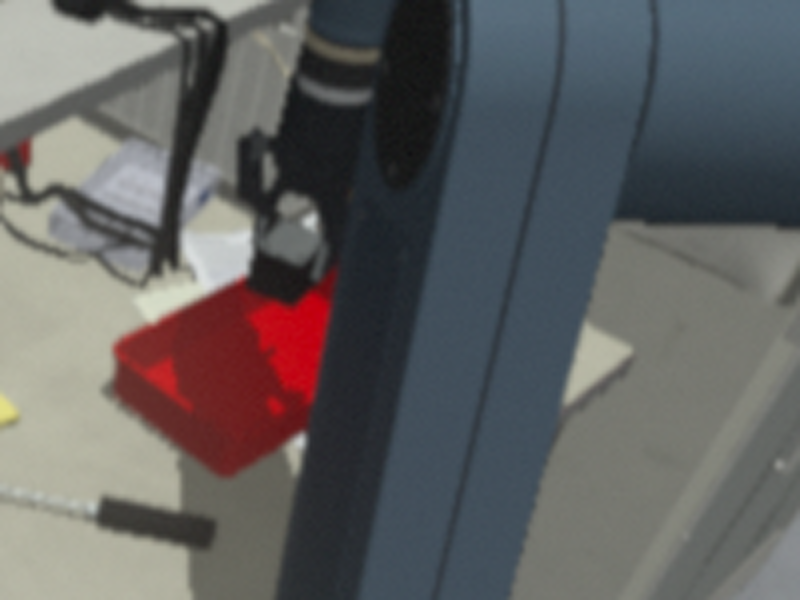

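The carrier is held upright over the tray at (290,255). I'll lower it now.

>>> move_arm --offset '[[0,0.001,0.03],[0,0.001,0.065],[0,0.001,0.095],[0,0.001,0.113],[0,0.001,0.118]]' --rot '[[0,0,0],[0,0,0],[0,0,0],[0,0,0],[0,0,0]]' --claw '[255,255,255,255,255]'

```text
time: 18.5
ee_pos: [0.504, -0.3684, 0.028]
tcp_rot: [0.638, 0.77, 0.0, -0.001]
ft_force: [0.6, -0.3, -2.1]
width: 0.0491
gripper_force: 64.4
```

>>> move_arm --offset '[[0,0,0],[0,0,0.003],[0,0,0.006]]' --rot '[[0,0,0],[0,0,0],[0,0,0]]' --claw '[255,255,255]'

```text
time: 18.88
ee_pos: [0.5063, -0.3707, 0.0264]
tcp_rot: [0.638, 0.77, 0.0, 0.003]
ft_force: [0.4, 0.1, -4.0]
width: 0.0488
gripper_force: 64.4
```

>>> move_arm --offset '[[0,0,0],[0,0,0.001]]' --rot '[[0,0,0],[0,0,0]]' --claw '[255,255]'

```text
time: 19.12
ee_pos: [0.5057, -0.3701, 0.0243]
tcp_rot: [0.638, 0.77, 0.0, 0.002]
ft_force: [0.9, -0.6, -2.6]
width: 0.049
gripper_force: 64.4
```

>>> move_arm --offset '[[0,0,0.002],[0,0,0.004],[0,0,0.004]]' --rot '[[0,0,0],[0,0,0],[0,0,0]]' --claw '[255,255,255]'

```text
time: 19.5
ee_pos: [0.5056, -0.3701, 0.0207]
tcp_rot: [0.638, 0.77, 0.0, 0.002]
ft_force: [-1.4, 0.9, 1.5]
width: 0.049
gripper_force: 64.7
```

Force has risen to +1.5 N, so the carrier is touching the floor at the expected height. Release.

>>> move_arm --offset '[[0,0,0.0005],[0,0,0.0005],[0,0,0.0005],[0,0,0.0005],[0,0,0]]' --rot '[[0,0,0],[0,0,0],[0,0,0],[0,0,0],[0,0,0]]' --claw '[110,60,40,40,40]'

```text
time: 20.12
ee_pos: [0.5055, -0.3699, 0.0198]
tcp_rot: [0.638, 0.77, 0.0, 0.002]
ft_force: [-0.2, -0.9, 0.8]
width: 0.0718
gripper_force: 0.0
```

>>> move_arm --offset '[[0,0,-0.02],[0,0,-0.06],[0,0,-0.1],[0,0,-0.14],[0,0,-0.18]]' --rot '[[0,0,0],[0,0,0],[0,0,0],[0,0,0],[0,0,0]]' --claw '[40,40,40,40,40]'

```text
time: 20.75
ee_pos: [0.5051, -0.3697, 0.2033]
tcp_rot: [0.638, 0.77, 0.0, 0.003]
ft_force: [0.8, -0.4, 0.4]
width: 0.0718
gripper_force: 0.0
```

>>> move_arm --offset '[[0.05,0,0],[0.1,0,0],[0.15,0,0],[0.2,0,0],[0.25,0,0]]' --rot '[[0,0,0],[0,0,0],[0,0,0],[0,0,0],[0,0,0]]' --claw '[40,40,40,40,40]'

```text
time: 21.38
ee_pos: [0.4587, -0.1225, 0.2012]
tcp_rot: [0.639, 0.77, 0.001, 0.003]
ft_force: [1.0, -0.2, -0.4]
width: 0.0717
gripper_force: 0.0
```

```bash
python3 - <<'E'
from h import *
b=fix(shot('top','t10'));P=cloud(b)
q=P[(P[...,2]>.043)&(P[...,2]<.062)&(abs(P[...,0]-.505)<.06)&(abs(P[...,1]+.38)<.1)]
print(len(q),cv2.minAreaRect(q[:,:2].astype(np.float32)),np.percentile(q[:,2],[5,50,95]))
m=(P[...,2]>.045)&(P[...,2]<.07); m[:, :340]=0;m[:,450:]=0;m[:160]=0;m[230:]=0
print(cv2.minAreaRect(P[m][:,:2].astype(np.float32)))
a=fix(shot('scene','s10'));cv2.imwrite('pics/v6.png',cv2.resize(a['pixels'][60:260,220:460],None,fx=3,fy=3,interpolation=cv2.INTER_CUBIC))
E
```

```text
216 ((0.4970978796482086, -0.383000910282135), (0.057745568454265594, 0.06949275732040405), 65.88488006591797) [0.0442906  0.04983156 0.05408996]
((0.5088846683502197, -0.40275663137435913), (0.27666425704956055, 0.16493403911590576), 86.70783233642578)
```

View pics/v6.png

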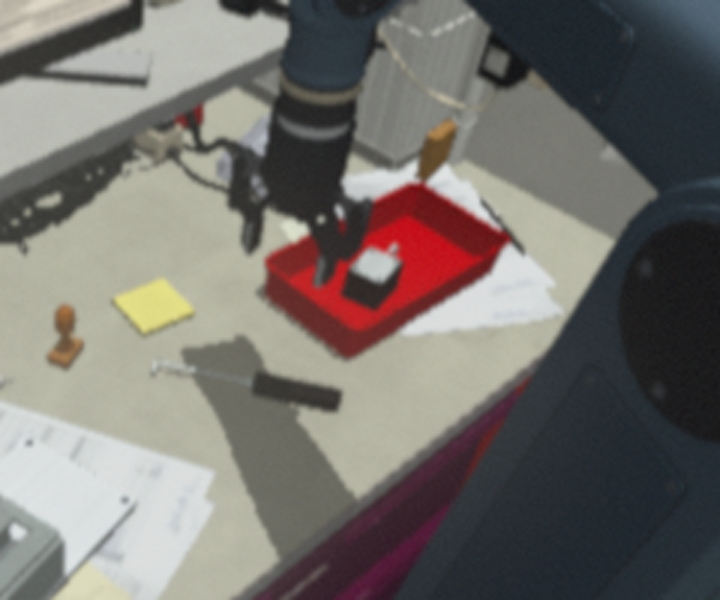

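The carrier stands upright in the tray at (375,275), top at z≈0.05. The hook lies flat on the bench and the arm is clear.

```bash
python3 -c "
from rig import robot
print(robot.hand_in())"
```

```text
the job is handed in; nothing more can be done
None
```

The job is handed in at about 21 s: the hook drew the loop carrier out of its bore and now lies flat on the bench, and the carrier stands upright in the red tray; the last pictures show the stamp and notes undisturbed, and I never went near the tape roll or knob carrier, but the hand-in gave no verdict.

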